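# Rack inlaid panels by thickness and square them up

## Task

Two inlaid panels are still in the black tray: lower each into the empty slot of the thickness rack that fits it, the thin one in the narrow slot and the thick one in the wide slot, upright and fully down beside the one already there. Then push the red-gripped pusher all the way to its end so that it squares all three panels up against the end fence, keep it there a moment, and let it spring back home. Leave the bare wooden blank and the other things on the table where they are.

Things in the scene. Friction and masses are not known exactly. Their poses are not given: they have to be found in the camera images.
- thin_center (a point): Black-lacquered panel with pearl-white inlay and a pearl-white band along its top edge: 110 mm long (its x), 10 mm thick (its y), 90 mm tall (its z), about 64 g. This point is its centre, 45 mm above its lower edge. Starts upright on edge, in one of the tray's three channels (which one changes); both ends and both faces are alike.
- mid_center (a point): Black-lacquered panel with pink inlay and a pink band along its top edge: 110 mm long (its x), 16 mm thick (its y), 90 mm tall (its z), about 103 g. This point is its centre, 45 mm above its lower edge. Starts upright on edge, already in the middle slot of the rack, not yet against the fence; both ends and both faces are alike.
- thick_center (a point): Black-lacquered panel with teal-green inlay and a teal-green band along its top edge: 110 mm long (its x), 22 mm thick (its y), 90 mm tall (its z), about 142 g. This point is its centre, 45 mm above its lower edge. Starts upright on edge, in one of the tray's three channels (which one changes); both ends and both faces are alike.
- slot_narrow (a point): The narrowest of the rack's three parallel slots, 13 mm wide, wall tops rounded (4 mm radius). This point: middle of its mouth, at the wall tops, 50 mm above the table; slot floor 40 mm below. x runs along the slot to the end fence (face 80 mm from here), y across the row to the wide slot, z up. The pusher at rest is 77 mm away on the -x side, so a panel centred here has room at both ends.
- slot_middle (a point): The middle of the rack's three parallel slots, 19 mm wide, wall tops rounded (4 mm radius). This point: middle of its mouth, at the wall tops, 50 mm above the table; slot floor 40 mm below. x runs along the slot to the end fence (face 80 mm from here), y across the row to the wide slot, z up. The pusher at rest is 77 mm away on the -x side, so a panel centred here has room at both ends.
- slot_wide (a point): The widest of the rack's three parallel slots, 25 mm wide, wall tops rounded (4 mm radius). This point: middle of its mouth, at the wall tops, 50 mm above the table; slot floor 40 mm below. x runs along the slot to the end fence (face 80 mm from here), y across the row to the wide slot, z up. The pusher at rest is 77 mm away on the -x side, so a panel centred here has room at both ends.
- pusher_grip (a point): Upright red block, the pusher's grip, on the rack's side nearer the robot: 16 mm (x) by 40 mm (y), foot 52 mm and top 96 mm above the table. This point: its middle, 80 mm above the table. Axes as the slots; it is pushed along +x, towards the slots and fence. A 20 mm wide arm joins it to the pusher's crossbar (top 64 mm above the table), with 33 mm free between block and bar.
- pusher (a joint): Travel of the pusher in m: 0 at rest, 0.045 at its end stop, along the rack's +x. A spring returns it to 0 (about 3 N at rest, 8.5 N at the end). Its crossbar spans all three slots above the walls, 52 to 64 mm above the table, and pushes the panels by their end edges; at the stop it is 112 mm from the fence.
- rack: Wooden thickness rack, fixed: base 250 mm (x) by 220 mm (y) by 10 mm, three slots 60 mm apart centre to centre, aluminium end fence (top 75 mm above the table) and sprung pusher. Origin on the table, under the mouth of the middle slot; axes as the slots. Yaw within 0.28 rad of straight ahead.
- tray: Black tray, fixed: 170 mm (x) by 200 mm (y), three channels along x, 34 mm wide, 60 mm apart, between ribs with tops 30 mm above the table; channel floor 8 mm above the table. Origin on the table under its centre. Rack and tray stand either side of the robot's centre line, either way round.
- glue_jar: Bystander, to be left alone: squat glue jar with a yellow cap, 52 mm across, 75 mm tall. Origin at its underside.
- brush: Bystander, to be left alone: brush, 170 mm long, lying flat. Origin at its underside.
- screwdriver: Bystander, to be left alone: screwdriver, 180 mm long, lying flat. Origin at its underside.
- pliers: Bystander, to be left alone: pliers with red handles, 170 mm long, lying flat. Origin at its underside.
- bowl: Bystander, to be left alone: blue ceramic bowl, 110 mm across, 45 mm tall. Origin at its underside.
- blank: Bystander, to be left alone: bare pale wooden panel blank without inlay, 110 by 16 by 90 mm, standing on edge in one of the tray's channels. Origin at its underside.
- fretsaw: Bystander, to be left alone: fret saw with a grey bow and wooden handle, 250 mm long, lying flat. Origin at its underside.
Not all that is in view belongs to the job. What is shaped like the part that bears thick_center but blue or orange is not meant.

How it is judged:
By the outcome, as a careful person would: the job done as asked, in the order asked, and still so for the second after the job is handed in, with the robot touching nothing.
It also fails if it takes over 72 s, if anything falls off the work surface, if the arm or the gripper's body presses on something with over 40 N, if the wrist force passes 120 N, or if a joint passes its speed limit or range.

## Robot

A 6-joint arm with a two-finger parallel gripper is mounted at the origin on the work surface. World frame = base frame: x ahead of the robot, y to its left, z up, the work surface at z = 0. Lengths are in mm, angles in degrees, forces in N, time in s.
With the tool pointing down it reaches from about 350 to 850 mm from the base axis. Payload 8.1 kg.
Tool frame: the origin (TCP) lies at the very end of the fingers, on their centre line; the grasp point (between the pads) lies 19 mm behind it; z points along the fingers, y is the direction in which the jaws open and shut (so a half turn about z gives the same grasp; the last joint's range is limited). The gripper opens to 85 mm and grips with 20 to 120 N. Pads are 22 mm wide; open, the fingers measure 114 mm over their backs; the gripper's body (76 mm by 85 mm) begins 54 mm behind the grasp point. The pads swing forward as they close: fully open they stand 13 mm farther back than shut.
Start: joints at [-74.106, 7.471, 85.268, -0, 87.261, -4.893], TCP at [212.956, -560.941, 231.292] pointing down, gripper open.
Joint ranges: [-169.43, 169.43], [-51.17, 129.36], [1.28, 143.12], [-76.62, 256.62], [0, 156.53], [-152.29, 152.29]. Speed limits (degrees/s): [136.94, 136.94, 159.86, 180, 180, 180].

## Interface

Orientations are given as [roll, pitch, yaw] about the fixed x, y, z axes, in that order (R = Rz(yaw) Ry(pitch) Rx(roll)).
In Python, from bench import r, eyes gives the robot as it stands. The module is installed in compiled form; this text tells all that it offers.
- The arm moves only by the tool play_rows, never from a script. Its argument "deltas" is a list of rows, each a list of 3 entries, a list of its own where there are three numbers: the shift along the tool's x, y, z in m, then the turn, a rotation vector about the tool's x, y, z in rad, then the closure, from 0 (fully open) to 1 (shut). A call has 1 to 8 rows; each row shifts and turns the pose as measured when the row begins, along the tool's axes as they then stand; what a row does not reach is not made up. A row lasts 1/8 s, in which the tool goes at most 62.5 mm and 10.7 degrees, less where a joint would pass 70% of its speed; a pose out of reach is approached as far as the arm can. A call with a gripper value outside its range is refused whole. The fingers move at their own pace and stop on an object; "force" is the grip in N (left out, the last holds). Time passes only in rows, so rows that do not move let the fingers close. It gives the time, the measured TCP pose, the force and the opening at its end, in the units of the state.
- r.sense(): the state, without advancing time (a new reading comes with each control period).
- eyes.snapshot(name): name is "scene" or "top"; returns the picture (420x560x3 uint8, red, green, blue); there is no depth.
- eyes.get_calibration(name): a dict with "mtx" (3x3 intrinsics, pixels), "D" ([k1, k2, p1, p2, k3] as OpenCV has them; the pictures are not rectified), "R" (3x3) and "t" (3): a world point X has camera coordinates R X + t. Camera axes: x right, y down, z forward; pixel columns grow to the right and rows downward; lengths in mm; the calibration is good to about 2 mm. A picture is of the moment at which its call begins. get_calibration takes no time and is no camera call.
- r.hand_in(): hands the job in, once; it reports no verdict.
The state is a dict: "time": time; "joint_pos": joint angles; "qd": joint speeds; "joint_efforts": joint torques, N m; "tool_pos": TCP position; "tcp_rot": TCP orientation; "ft_force": force on the tool from outside, world axes, zero at the start; "wrist_torque": the same for the moment, N m; "finger_gap": finger opening in mm.
Only numpy, scipy, OpenCV 4.12 (cv2) and the standard library are available. Lean on these libraries where they do the work, as an engineer would, in place of code of your own. Each camera call takes 0.05 s, during which the arm holds its last target. There are 200 camera calls.

## Working session

There is one attempt and no reset: what is moved stays moved. The work goes in short steps, Python scripts to look and compute and a tool call to move; the robot and the scene stay as the last step left them, time stands still between calls to the robot, and variables do not carry over. Pictures are saved under pics/ and viewed, about 8 in all and at most 12, crops included, and the job is handed in when it is done.

Besides the shell and the picture viewer there is one more tool, called after "Call:" as a command line: name --argument value ..., lists and objects as JSON in quotes. play_rows: Moves the arm, as the interface text tells. Its arguments: {"type":"object","properties":{"deltas":{"type":"array"},"force":{"type":"number"}},"required":["deltas"]}

```bash
mkdir -p pics; cat > h.py <<'E'
import numpy as np, cv2
from bench import r, eyes
from scipy.spatial.transform import Rotation as Ro
def snap(n,f):
    im=eyes.snapshot(n); cv2.imwrite(f'pics/{f}.png',im[:,:,::-1]); return im
def ray(n,uv,z):
    c=eyes.get_calibration(n); R=np.array(c['R']);t=np.array(c['t']).ravel()
    p=cv2.undistortPoints(np.array(uv,float).reshape(-1,1,2),np.array(c['mtx']),np.array(c['D'])).reshape(-1,2)
    o=-R.T@t; d=np.c_[p,np.ones(len(p))]@R
    return o+d*((z-o[2])/d[:,2])[:,None]
def proj(n,X):
    c=eyes.get_calibration(n)
    return cv2.projectPoints(np.array(X,float).reshape(-1,1,3),cv2.Rodrigues(np.array(c['R']))[0],np.array(c['t'],float),np.array(c['mtx']),np.array(c['D']))[0].reshape(-1,2)
E
python3 - <<'E'
from h import *
for n in ('scene','top'):
    snap(n,n+'0'); c=eyes.get_calibration(n); print(n,c, -np.array(c['R']).T@np.array(c['t']).ravel())
print(r.sense())
E
```

```text
scene {'mtx': array([[511.46112077,   0.        , 287.22619156],
       [  0.        , 511.46112077, 200.65629152],
       [  0.        ,   0.        ,   1.        ]]), 'D': array([-0.17168002,  0.        ,  0.        ,  0.        ,  0.        ]), 'R': array([[ 0.50813278,  0.86126313,  0.00518537],
       [ 0.72260746, -0.42303647, -0.54669791],
       [-0.46865715,  0.28154211, -0.83731387]]), 't': array([-306.06564458, -368.04722948, 1670.31113071])} [1204.27892376 -362.35726948 1198.95108255]
top {'mtx': array([[385.50283534,   0.        , 280.79812212],
       [  0.        , 385.50283534, 217.40105894],
       [  0.        ,   0.        ,   1.        ]]), 'D': array([-0.05583385,  0.        ,  0.        ,  0.        ,  0.        ]), 'R': array([[ 0.01998352, -0.99935277, -0.02991145],
       [-0.99151913, -0.01596651, -0.12897631],
       [ 0.12841526,  0.03223518, -0.99119646]]), 't': array([ -5.86531679, 563.66918804, 987.77711658])} [ 432.16034037  -28.70286029 1051.60571202]
{'time': 0.1, 'joint_pos': array([-7.41065291e+01,  7.51098952e+00,  8.53236594e+01, -1.13469533e-03,
        8.72604243e+01, -4.89263023e+00]), 'qd': array([ 0.04188892, -0.14172818, -0.2015057 ,  0.06212152,  0.00505234,
        0.03352318]), 'joint_efforts': array([ 1.42979279e-03, -5.70954537e+01, -5.01940084e+01, -2.57657875e-04,
        8.24269286e-03,  4.55265479e-05]), 'tool_pos': array([ 212.81128409, -560.46548516,  230.34120622]), 'tcp_rot': array([-1.79905177e+02, -6.97949456e-03,  2.07861506e+01]), 'ft_force': array([-0.37869993, -0.17096789, -0.07327167]), 'wrist_torque': array([0.00375446, 0.0310431 , 0.01219497]), 'finger_gap': 84.94063242884565}
```

View pics/top0.png

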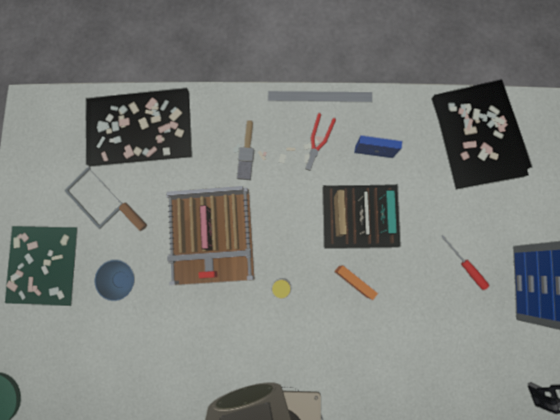

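View pics/scene0.png

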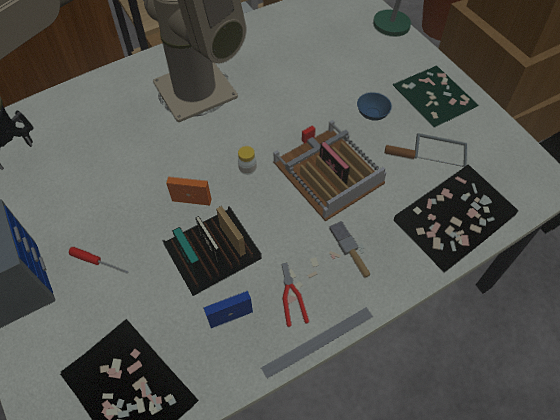

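The top view shows the rack at about (210,237) with the pink panel in place. The tray is at about (362,216), holding the pale blank (341,213), white panel (364,213) and teal panel (391,213). The blue (380,147) and orange (357,282) lookalikes lie outside it. I'll enlarge both.

```bash
python3 - <<'E'
import cv2,numpy as np
a=cv2.imread('pics/top0.png');b=cv2.imread('pics/scene0.png')
A=cv2.resize(a[180:290,160:260],None,fx=5.4,fy=5.4,interpolation=2)
B=cv2.resize(a[180:254,318:408],None,fx=8,fy=8,interpolation=2)
cv2.imwrite('pics/cr.png',A);cv2.imwrite('pics/ct.png',B)
E
```

```text
(no output)
```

View pics/cr.png

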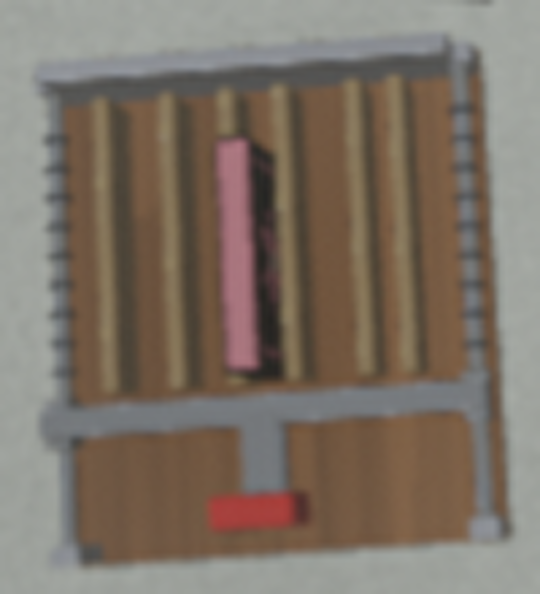

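View pics/ct.png

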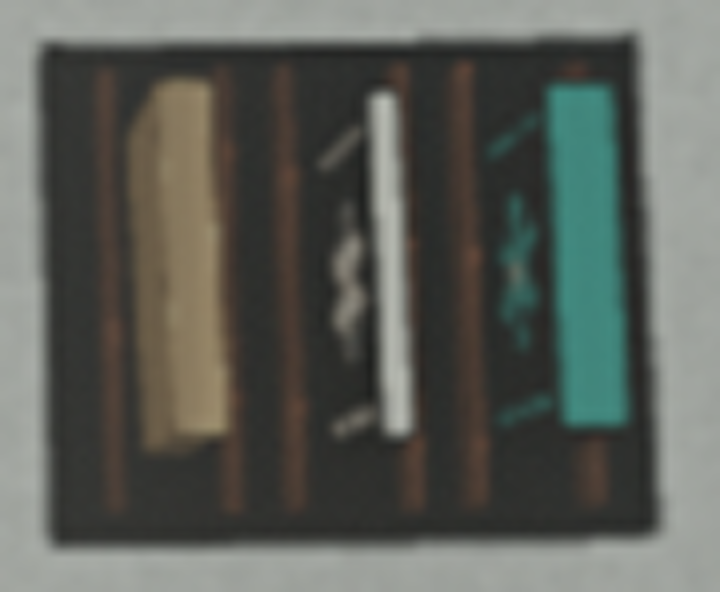

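The rack crop shows the pink top edge at (217–258, 138–370). The wall pairs run, left to right, wide (≈99/166 at the top), middle (≈228/280) and narrow (≈352/393), and the red grip is at (252,510). So wide is on the left (+y), which agrees with the stated axes. 

In the tray crop there are three candidates: the pale bare blank (190,265), the white-banded thin panel (392,262) and the teal-banded thick panel (588,255). White and teal are the ones meant: both have inlay and the right colour, and both stand in the tray.

```bash
python3 - <<'E'
from h import *
def P(pts,s,off,z): return ray('top',(np.array(pts,float)+.5)/s-.5+np.array(off),z)
def quad(n,pts,s,off,z):
    p=P(pts,s,off,z); c=p.mean(0); d=(p[0]+p[1]-p[2]-p[3])/2; w=(p[0]+p[3]-p[1]-p[2])/2
    print(n,c.round(1),'len',np.linalg.norm(d).round(1),'wid',np.linalg.norm(w).round(1),'yaw',np.degrees(np.arctan2(d[1],d[0])).round(2)); return c
R=(5.4,(160,180)); T=(8,(318,180))
quad('pink',[(217,140),(247,138),(258,370),(228,370)],*R,100)
quad('wide',[(99,98),(166,95),(177,388),(111,390)],*R,50)
quad('midd',[(228,88),(280,86),(293,378),(238,383)],*R,50)
quad('narr',[(352,80),(393,76),(410,373),(366,375)],*R,50)
quad('grip',[(209,497),(293,490),(297,524),(212,528)],*R,96)
print('fence',P([(60,86),(445,62)],*R,75).round(1)); print('bar',P([(60,405),(470,381)],*R,64).round(1))
quad('thin',[(368,92),(396,91),(412,435),(384,437)],*T,98)
quad('thick',[(548,86),(612,84),(628,425),(563,427)],*T,98)
quad('tray',[(42,45),(634,38),(656,530),(54,541)],*T,30)
quad('blank',[(157,80),(211,80),(228,435),(176,435)],*T,98)
E
```

```text
pink [529.2 195.2 100. ] len 108.0 wid 14.1 yaw 5.34
wide [539.5 256.5  50. ] len 144.5 wid 33.0 yaw 5.24
midd [544.9 196.5  50. ] len 144.6 wid 26.4 yaw 4.79
narr [549.7 137.4  50. ] len 145.7 wid 20.9 yaw 5.11
grip [411.7 183.9  96. ] len 14.9 wid 39.2 yaw 8.64
fence [[611.6 291.7  75. ]
 [625.8 104.9  75. ]]
bar [[458.5 286.5  64. ]
 [474.   89.4  64. ]]
thin [ 571.8 -210.5   98. ] len 108.4 wid 8.7 yaw 2.13
thick [ 575.3 -272.1   98. ] len 107.3 wid 20.1 yaw 1.59
tray [ 573.6 -209.    30. ] len 166.2 wid 199.0 yaw 1.57
blank [ 572.8 -149.2   98. ] len 111.8 wid 16.5 yaw 2.84
```

Yaw is about 4.9° for the rack and about 1.8° for the tray. The spacings, lengths and widths all match the given sizes. Now I'll move over the thin panel with the jaws half closed.

```bash
cat >> h.py <<'E'
def go(x,y,z,yaw):
    s=r.sense(); R=Ro.from_euler('xyz',s['tcp_rot'],degrees=True); T=Ro.from_euler('xyz',[180,0,yaw],degrees=True)
    print('t',round(float(s['time']),2),'pos',s['tool_pos'].round(1),'rot',s['tcp_rot'].round(2),'F',s['ft_force'].round(1),'gap',round(float(s['finger_gap']),1))
    d=np.array([x,y,z])-s['tool_pos']
    print(' turn rad',(R.inv()*T).as_rotvec().round(4),'shift mm now',R.inv().apply(d).round(1),'after turn',T.inv().apply(d).round(1))
E
python3 -c "
from h import *
go(572,-210.5,230,1.9)"
```

```text
t 0.1 pos [ 212.8 -560.5  230.3] rot [-1.7991e+02 -1.0000e-02  2.0790e+01] F [-0.4 -0.2 -0.1] gap 84.9
 turn rad [-1.700e-03  2.000e-04  3.296e-01] shift mm now [ 460.  -199.7    0.7] after turn [ 3.706e+02 -3.379e+02  3.000e-01]
```

Call:
play_rows --deltas '[[[0,0,0],[0,0,0.165],0.5],[[0,0,0],[0,0,0.165],0.5],[[0.045,-0.041,0],[0,0,0],0.5],[[0.045,-0.041,0],[0,0,0],0.5],[[0.045,-0.041,0],[0,0,0],0.5],[[0.045,-0.041,0],[0,0,0],0.5],[[0.045,-0.041,0],[0,0,0],0.5],[[0.045,-0.041,0],[0,0,0],0.5]]' --force 40

```text
time: 1.1
tool_pos: [480.4, -303.5, 226.4]
tcp_rot: [-179.6, 0.2, 0.7]
ft_force: [0.9, -0.7, 0.1]
finger_gap: 42.9
```

```bash
python3 -c "
from h import *
go(572,-210.5,230,1.9)"
```

```text
t 1.1 pos [ 480.4 -303.5  226.4] rot [-179.61    0.21    0.72] F [ 0.9 -0.7  0.1] gap 42.9
 turn rad [-0.0069  0.0037 -0.0207] shift mm now [ 92.8 -91.9  -3.3] after turn [ 94.7 -89.9  -3.6]
```

Call:
play_rows --deltas '[[[0.045,-0.044,0],[-0.007,0.004,-0.021],0.55],[[0.04,-0.038,0],[0,0,0],0.55],[[0.008,-0.007,0.04],[0,0,0],0.55],[[0,0,0.04],[0,0,0],0.55],[[0,0,0],[0,0,0],0.55]]'

```text
time: 1.72
tool_pos: [574.5, -205.0, 143.0]
tcp_rot: [-179.9, 0.1, 2.4]
ft_force: [-0.8, 0.4, 0.4]
finger_gap: 37.9
```

```bash
python3 -c "
from h import *
go(572,-210.5,60,1.9)"
```

```text
t 1.73 pos [ 574.5 -205.   143. ] rot [-1.7992e+02  5.0000e-02  2.3900e+00] F [-0.8  0.4  0.4] gap 37.9
 turn rad [-0.0014  0.0009  0.0086] shift mm now [-2.6  5.5 83. ] after turn [-2.7  5.4 83. ]
```

Call:
play_rows --deltas '[[[-0.0025,0.0055,0.015],[0,0,0.0086],0.55],[[0,0,0.03],[0,0,0],0.55],[[0,0,0.03],[0,0,0],0.55],[[0,0,0.008],[0,0,0],0.55],[[0,0,0],[0,0,0],0.55]]'

```text
time: 2.35
tool_pos: [574.9, -215.9, 64.4]
tcp_rot: [179.8, -0.4, 1.6]
ft_force: [-0.7, 0.1, 0.3]
finger_gap: 38.4
```

```bash
python3 -c "
from h import *
go(572,-210.5,60,1.9)"
```

```text
t 2.35 pos [ 574.9 -215.9   64.4] rot [179.79  -0.43   1.61] F [-0.7  0.1  0.3] gap 38.4
 turn rad [ 0.0037 -0.0076 -0.005 ] shift mm now [-2.8 -5.5  4.4] after turn [-2.7 -5.5  4.4]
```

Call:
play_rows --deltas '[[[-0.0015,-0.003,0.0045],[0.004,-0.007,-0.005],0.55],[[0,0,0],[0,0,0],0.55],[[0,0,0],[0,0,0],0.55]]'

```text
time: 2.72
tool_pos: [575.3, -214.1, 63.5]
tcp_rot: [179.9, -0.3, 1.9]
ft_force: [0.8, -0.5, -0.2]
finger_gap: 38.4
```

```bash
python3 -c "
from h import *
go(572,-210.5,60,1.9)"
```

```text
t 2.73 pos [ 575.3 -214.1   63.5] rot [179.89  -0.28   1.89] F [ 0.8 -0.5 -0.2] gap 38.4
 turn rad [ 0.0019 -0.0048 -0.0001] shift mm now [-3.2 -3.7  3.5] after turn [-3.2 -3.7  3.5]
```

Call:
play_rows --deltas '[[[-0.003,-0.004,0.004],[0,-0.004,0],0.55],[[0,0,0],[0,0,0],0.55]]'

```text
time: 2.98
tool_pos: [572.3, -209.9, 59.7]
tcp_rot: [179.9, -0.1, 1.9]
ft_force: [-0.2, 0.4, -0.4]
finger_gap: 38.2
```

```bash
python3 -c "
from h import *
go(572,-210.5,60,1.9)
print([r.sense()['tool_pos'].round(1) for _ in range(3)])"
```

```text
t 2.98 pos [ 572.3 -209.9   59.7] rot [ 1.7987e+02 -7.0000e-02  1.9000e+00] F [-0.2  0.4 -0.4] gap 38.2
 turn rad [ 0.0022 -0.0013  0.    ] shift mm now [-0.3  0.6 -0.3] after turn [-0.3  0.6 -0.3]
[array([ 572.3, -209.9,   59.7]), array([ 572.3, -209.9,   59.7]), array([ 572.3, -209.9,   59.7])]
```

Call:
play_rows --deltas '[[[0,0,0],[0,0,0],1],[[0,0,0],[0,0,0],1],[[0,0,0],[0,0,0],1],[[0,0,0],[0,0,0],1],[[0,0,0],[0,0,0],1]]' --force 40

```text
time: 3.6
tool_pos: [572.3, -209.8, 59.6]
tcp_rot: [179.9, -0.1, 1.9]
ft_force: [-0.6, 1.1, 0.6]
finger_gap: 9.6
```

```bash
python3 -c "
from h import *
go(572,-210.5,200,1.9)"
```

```text
t 3.6 pos [ 572.3 -209.8   59.6] rot [ 1.7988e+02 -7.0000e-02  1.9100e+00] F [-0.6  1.1  0.6] gap 9.6
 turn rad [ 0.0021 -0.0011  0.0002] shift mm now [-1.000e-01  1.000e+00 -1.404e+02] after turn [  -0.3    0.7 -140.4]
```

Call:
play_rows --deltas '[[[0,0,-0.02],[0,0,0],1],[[0,0,-0.04],[0,0,0],1],[[0,0,-0.04],[0,0,0],1],[[0,0,-0.03],[0,0,0],1],[[-0.002,-0.02,-0.01],[0,0,0],1],[[-0.004,-0.04,0],[0,0,-0.025],1],[[-0.004,-0.05,0],[0,0,-0.025],1],[[-0.004,-0.05,0],[0,0,0],1]]'

```text
time: 4.6
tool_pos: [547.9, -46.5, 209.6]
tcp_rot: [179.8, -0.2, 4.6]
ft_force: [0.2, -0.8, -0.2]
finger_gap: 9.7
```

```bash
python3 -c "
from h import *
go(545.6,137,170,4.9)"
```

```text
t 4.6 pos [547.9 -46.5 209.6] rot [179.83  -0.24   4.56] F [ 0.2 -0.8 -0.2] gap 9.7
 turn rad [ 0.003  -0.0042 -0.0059] shift mm now [  12.2 -183.2   39.1] after turn [  13.4 -183.    39.6]
```

Call:
play_rows --deltas '[[[0.004,-0.045,0],[0.003,-0.004,-0.006],1],[[0.004,-0.045,0],[0,0,0],1],[[0.004,-0.04,0],[0,0,0],1],[[0,-0.02,0.02],[0,0,0],1],[[0,0,0.01],[0,0,0],1],[[0,0,0],[0,0,0],1]]'

```text
time: 5.35
tool_pos: [540.2, 117.7, 177.9]
tcp_rot: [-179.9, 0.2, 5.4]
ft_force: [1.2, -0.9, -0.4]
finger_gap: 9.6
```

```bash
python3 -c "
from h import *
go(545.6,137,170,4.9)"
```

```text
t 5.35 pos [540.2 117.7 177.9] rot [-179.86    0.19    5.39] F [ 1.2 -0.9 -0.4] gap 9.6
 turn rad [-0.0024  0.0034  0.0086] shift mm now [  7.2 -18.6   7.9] after turn [  7.1 -18.7   7.9]
```

Call:
play_rows --deltas '[[[0.007,-0.018,0.008],[-0.002,0.003,0.009],1],[[0,0,0.02],[0,0,0],1],[[0,0,0.02],[0,0,0],1],[[0,0,0],[0,0,0],1],[[0,0,0],[0,0,0],1]]'

```text
time: 5.98
tool_pos: [546.1, 132.1, 129.6]
tcp_rot: [179.9, -0.0, 4.6]
ft_force: [0.3, -0.2, -0.5]
finger_gap: 9.6
```

```bash
python3 -c "
from h import *
go(545.6,137,122,4.9)"
```

```text
t 5.97 pos [546.1 132.1 129.6] rot [ 1.7994e+02 -4.0000e-02  4.6200e+00] F [ 0.3 -0.2 -0.5] gap 9.6
 turn rad [ 0.0011 -0.0007 -0.0049] shift mm now [-0.1 -5.   7.6] after turn [-0.1 -5.   7.6]
```

Call:
play_rows --deltas '[[[0,-0.005,0.0075],[0.001,0,-0.005],1],[[0,0,0],[0,0,0],1],[[0,0,0],[0,0,0],1]]'

```text
time: 6.35
tool_pos: [546.6, 137.0, 123.2]
tcp_rot: [-180.0, -0.2, 4.9]
ft_force: [-0.2, 0.2, 0.0]
finger_gap: 9.5
```

```bash
python3 -c "
from h import *
go(545.6,137,122,4.9)
a=snap('top','top1');b=snap('scene','sc1')
A=cv2.resize(a[175:260,205:260],None,fx=7,fy=7,interpolation=2)
B=cv2.resize(b[90:220,265:390],None,fx=4.58,fy=4.58,interpolation=2)
print(A.shape,B.shape)
c=np.zeros((600,980,3),np.uint8)[:, :385+572]
c[:595,:385]=A;c[:595,385:957]=B[:595,:572]
cv2.imwrite('pics/c1.png',cv2.resize(c,None,fx=.83,fy=.83,interpolation=3)[:,:,::-1])
"
```

```text
t 6.35 pos [546.6 137.  123.2] rot [-179.99   -0.18    4.9 ] F [-0.2  0.2  0. ] gap 9.5
 turn rad [-0.0001 -0.0031 -0.0001] shift mm now [-1.  -0.1  1.2] after turn [-1.  -0.1  1.2]
(595, 385, 3) (595, 572, 3)
```

View pics/c1.png

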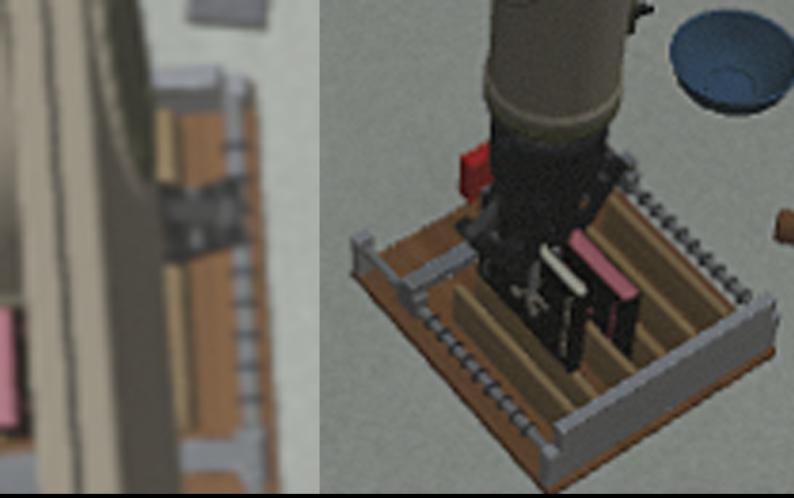

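The top view is blocked by the arm. The scene view shows the white panel above the narrow slot. I'll overlay the predicted panel and slots on it to check.

```bash
cat >> h.py <<'E'
a=np.radians(4.9); RX=np.array([np.cos(a),np.sin(a),0]); RY=np.array([-np.sin(a),np.cos(a),0]); M=np.array([540.5,196.6,0])
def rk(x,y,z): return M+x*RX+y*RY+np.array([0,0,z])
def over(b,box,f,lines,name):
    x0,y0,x1,y1=box
    B=np.ascontiguousarray(cv2.resize(b[y0:y1,x0:x1],None,fx=f,fy=f,interpolation=2)[:,:,::-1])
    for p,q,col in lines:
        uv=[tuple(int(v) for v in ((w-np.array([x0,y0])+.5)*f*8)) for w in proj('scene',[p,q])]
        cv2.line(B,*uv,col,1,cv2.LINE_AA,3)
    cv2.imwrite(f'pics/{name}.png',B)
E
python3 -c "
from h import *
b=eyes.snapshot('scene'); s=r.sense()
L=[]
for y,w in ((-60,13),(0,19),(60,25)):
  for sg in (-1,1):
    yy=y+sg*(w/2+4); L.append((rk(-70,yy,50),rk(78,yy,50),(0,255,255)))
L.append((rk(80,-100,75),rk(80,100,75),(0,255,0)))
p=np.array(s['tool_pos'])
for sg in (-5,5):
  t0,t1=p-55*RX+sg*RY,p+55*RX+sg*RY
  u=np.array([0,0,38.4]);d=np.array([0,0,-51.6])
  L+= [(t0+u,t1+u,(0,0,255)),(t1+u,t1+d,(0,0,255)),(t0+d,t1+d,(255,0,255))]
m=rk(-12,-1,100)
for sg in (-8,8): L.append((m-55*RX+sg*RY,m+55*RX+sg*RY,(255,255,0)))
over(b,(290,125,390,220),7.5,L,'ov1')"
```

```text
(no output)
```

View pics/ov1.png

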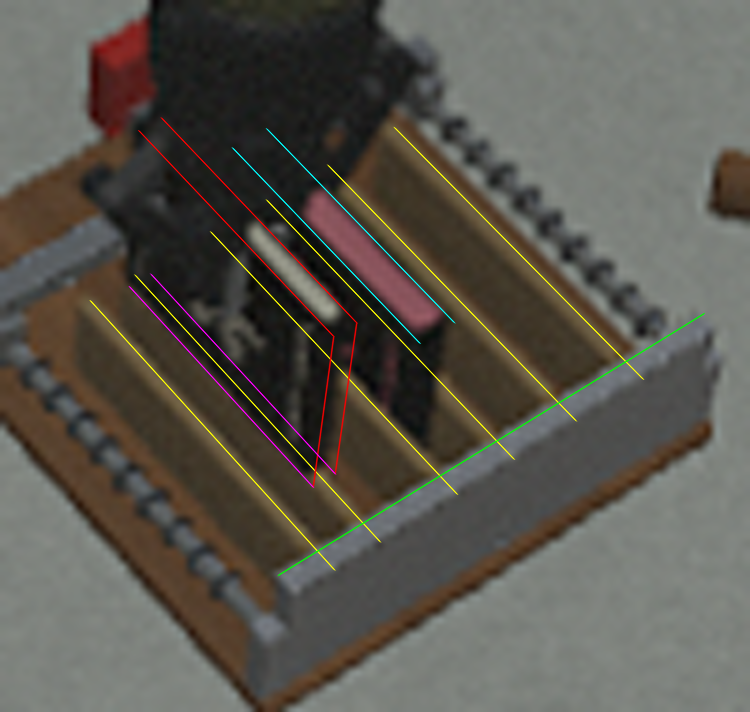

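The overlay puts the panel a little off its prediction. I'll measure this by rectifying the scene image onto each plane and taking profiles across the slots.

```bash
cat >> h.py <<'E'
def prof(im,n,z,xr,yr,st=1.0):
    xs=np.arange(*xr,2.0); ys=np.arange(yr[0],yr[1]+.01,st)
    P=np.array([[rk(x,y,z) for y in ys] for x in xs]); uv=proj(n,P.reshape(-1,3)).reshape(len(xs),len(ys),2).astype(np.float32)
    return ys,cv2.remap(im,uv[...,0],uv[...,1],cv2.INTER_CUBIC).astype(float).mean(0)
E
python3 -c "
from h import *
b=eyes.snapshot('scene')
s=r.sense();q=s['tool_pos']-M; print('panel expected rack x,y',(q@RX).round(1),(q@RY).round(2))
ys,p=prof(b,'scene',q[2]+38.4,(5,35),(-75,-45))
print('thin top');print(dict(zip(ys.astype(int).tolist(),p.mean(1).astype(int).tolist())))
for xr in ((58,76),):
  ys,p=prof(b,'scene',50,xr,(-85,95))
  print('walls',xr);print(dict(zip(ys.astype(int).tolist(),p.mean(1).astype(int).tolist())))
ys,p=prof(b,'scene',100,(-15,30),(-20,20));print('pink',dict(zip(ys.astype(int).tolist(),(p[:,0]-p[:,1]).astype(int).tolist())))
"
```

```text
panel expected rack x,y 0.8 -59.96
thin top
{-75: 37, -74: 36, -73: 36, -72: 34, -71: 32, -70: 28, -69: 24, -68: 20, -67: 19, -66: 24, -65: 41, -64: 66, -63: 96, -62: 121, -61: 138, -60: 145, -59: 144, -58: 135, -57: 117, -56: 89, -55: 62, -54: 43, -53: 33, -52: 31, -51: 30, -50: 28, -49: 24, -48: 22, -47: 20, -46: 18, -45: 16}
walls (58, 76)
{-85: 78, -84: 78, -83: 79, -82: 80, -81: 79, -80: 77, -79: 75, -78: 75, -77: 77, -76: 81, -75: 85, -74: 89, -73: 94, -72: 99, -71: 103, -70: 101, -69: 95, -68: 86, -67: 79, -66: 75, -65: 74, -64: 75, -63: 74, -62: 75, -61: 75, -60: 75, -59: 75, -58: 75, -57: 75, -56: 78, -55: 84, -54: 91, -53: 96, -52: 98, -51: 99, -50: 99, -49: 97, -48: 93, -47: 88, -46: 83, -45: 81, -44: 82, -43: 84, -42: 84, -41: 84, -40: 83, -39: 83, -38: 83, -37: 82, -36: 79, -35: 76, -34: 75, -33: 75, -32: 76, -31: 76, -30: 75, -29: 77, -28: 80, -27: 83, -26: 83, -25: 81, -24: 80, -23: 78, -22: 78, -21: 79, -20: 80, -19: 82, -18: 85, -17: 91, -16: 96, -15: 100, -14: 100, -13: 97, -12: 92, -11: 88, -10: 84, -9: 82, -8: 80, -7: 78, -6: 76, -5: 76, -4: 78, -3: 79, -2: 78, -1
[... 400 characters left out ...]
 50: 82, 51: 80, 52: 79, 53: 79, 54: 80, 55: 80, 56: 79, 57: 78, 58: 77, 59: 79, 60: 80, 61: 81, 62: 81, 63: 80, 64: 81, 65: 84, 66: 85, 67: 85, 68: 83, 69: 81, 70: 83, 71: 87, 72: 93, 73: 96, 74: 98, 75: 97, 76: 96, 77: 95, 78: 93, 79: 89, 80: 85, 81: 84, 82: 88, 83: 97, 84: 107, 85: 113, 86: 116, 87: 112, 88: 106, 89: 98, 90: 90, 91: 84, 92: 81, 93: 81, 94: 84, 95: 89}
pink {-20: 3, -19: 2, -18: 0, -17: 0, -16: -1, -15: -1, -14: -1, -13: -2, -12: -3, -11: -2, -10: 2, -9: 13, -8: 25, -7: 37, -6: 47, -5: 53, -4: 55, -3: 55, -2: 54, -1: 53, 0: 53, 1: 53, 2: 54, 3: 54, 4: 51, 5: 44, 6: 31, 7: 18, 8: 9, 9: 6, 10: 8, 11: 11, 12: 13, 13: 14, 14: 14, 15: 15, 16: 16, 17: 18, 18: 18, 19: 17, 20: 14}
```

```bash
python3 -c "
from h import *
from scipy.ndimage import gaussian_filter1d as g
for n in ('scene','top'):
  b=cv2.imread('pics/%s0.png'%n)
  for x in (-62,-40,-20,0,20,40,62):
    ys,p=prof(b,n,50,(x-9,x+9),(-85,90),.25); p=p.mean(1); o=[]
    for e in (-70.5,-49.5,-13.5,13.5,43.5,76.5):
      k=abs(ys-e)<6; w=p[k]-p[k].min(); w[w<.5*w.max()]=0; o.append(round(float((w*ys[k]).sum()/w.sum()-e),1))
    print(n,x,o)
"
```

```text
scene -62 [-1.4, -1.2, -1.7, 5.3, -1.4, -1.7]
scene -40 [-1.3, -1.3, -2.2, 5.4, -1.3, -1.6]
scene -20 [-1.7, -1.1, -1.6, 5.3, -1.1, -1.7]
scene 0 [-1.2, -1.3, -1.5, 5.4, -1.1, -1.6]
scene 20 [-1.4, -1.1, -2.0, -3.5, -1.1, -1.6]
scene 40 [-1.1, -0.9, -1.8, -0.0, -0.9, -1.4]
scene 62 [-0.8, -1.1, -1.1, -1.1, -0.8, -1.4]
top -62 [1.4, 1.2, -0.6, -0.3, 0.2, 0.4]
top -40 [1.0, 0.4, -0.2, -1.5, 0.3, 0.4]
top -20 [1.3, 0.9, -0.1, -1.1, 0.7, 0.1]
top 0 [1.4, 1.0, 0.1, -1.3, 0.6, 0.5]
top 20 [1.3, 0.9, 0.2, -1.4, 0.6, 0.7]
top 40 [1.6, 1.3, 0.1, -1.1, 1.3, 0.6]
top 62 [1.4, 1.1, 1.4, 1.3, 1.3, 0.6]
```

The two cameras disagree by about 2 mm across the slots, so I'll aim at their mean and feel the way in. The rounded wall tops allow for that.

Call:
play_rows --deltas '[[[0,0.0006,0.01],[0,0.003,-0.003],1],[[0,0,0.009],[0,0,0],1],[[0,0,0],[0,0,0],1]]'

```text
time: 6.92
tool_pos: [546.2, 136.2, 102.2]
tcp_rot: [180.0, -0.3, 5.1]
ft_force: [1.1, -0.2, -1.4]
finger_gap: 9.3
```

Call:
play_rows --deltas '[[[0,0,0.004],[0,0,0],1],[[0,0,0],[0,0,0],1]]'

```text
time: 7.18
tool_pos: [546.1, 136.2, 97.7]
tcp_rot: [180.0, -0.3, 5.1]
ft_force: [-0.2, 0.3, -0.5]
finger_gap: 9.8
```

```bash
cat >> h.py <<'E'
def st(ty=-60.3,z=60,x=0):
    s=r.sense(); q=s['tool_pos']-M; print('rack x,y,z',(q@RX).round(2),(q@RY).round(2),q[2].round(1)); go(*rk(x,ty,z),5.0)
E
python3 -c "
from h import *
st()"
```

```text
rack x,y,z 0.44 -60.67 97.7
t 7.17 pos [546.1 136.2  97.7] rot [180.    -0.27   5.07] F [-0.2  0.3 -0.5] gap 9.8
 turn rad [ 0.0001 -0.0047  0.0013] shift mm now [-0.6 -0.4 37.7] after turn [-0.4 -0.4 37.7]
```

Call:
play_rows --deltas '[[[0,0,0.005],[0,0,0],1],[[0,0,0.005],[0,0,0],1]]'

```text
time: 7.42
tool_pos: [546.8, 136.3, 87.9]
tcp_rot: [-180.0, -0.4, 5.1]
ft_force: [0.5, 0.7, -0.5]
finger_gap: 9.7
```

Call:
play_rows --deltas '[[[0,0,0.005],[0,0,0],1],[[0,0,0.005],[0,0,0],1]]'

```text
time: 7.68
tool_pos: [546.9, 136.3, 77.2]
tcp_rot: [-180.0, -0.4, 5.1]
ft_force: [-0.2, 0.4, -0.7]
finger_gap: 9.8
```

```bash
python3 -c "
from h import *
st()"
```

```text
rack x,y,z 1.18 -60.62 77.2
t 7.67 pos [546.9 136.3  77.2] rot [-180.     -0.36    5.07] F [-0.2  0.4 -0.7] gap 9.8
 turn rad [-0.0001 -0.0062  0.0012] shift mm now [-1.3 -0.3 17.2] after turn [-1.2 -0.3 17.2]
```

Call:
play_rows --deltas '[[[0,0,0.005],[0,-0.006,0],1],[[0,0,0.005],[0,0,0],1],[[0,0,0.002],[0,0,0],1],[[0,0,0],[0,0,0],1]]'

```text
time: 8.18
tool_pos: [546.4, 136.2, 63.5]
tcp_rot: [-180.0, 0.1, 5.1]
ft_force: [-0.3, -0.5, -0.6]
finger_gap: 9.7
```

Call:
play_rows --deltas '[[[0,0,0.002],[0,0,0],1],[[0,0,0.002],[0,0,0],1]]'

```text
time: 8.43
tool_pos: [546.8, 136.3, 61.6]
tcp_rot: [180.0, 0.1, 5.1]
ft_force: [-14.6, -2.4, 26.7]
finger_gap: 9.3
```

```bash
python3 -c "
from h import *
st()"
```

```text
rack x,y,z 1.11 -60.58 61.6
t 8.43 pos [546.8 136.3  61.6] rot [1.80e+02 5.00e-02 5.08e+00] F [-14.6  -2.4  26.7] gap 9.3
 turn rad [0.0001 0.001  0.0014] shift mm now [-1.1 -0.3  1.6] after turn [-1.1 -0.3  1.6]
```

The panel touches the floor at the predicted height (z force 27 N). Releasing and going to the thick panel.

Call:
play_rows --deltas '[[[0,0,0],[0,0,0],0.65],[[0,0,0],[0,0,0],0.65],[[0,0,0],[0,0,0],0.65],[[0,0,-0.02],[0,0,0],0.65],[[0,0,-0.04],[0,0,0],0.65],[[0,0,-0.045],[0,0,0],0.5],[[0,0,-0.03],[0,0,0],0.5],[[0,0,0],[0,0,0],0.5]]'

```text
time: 9.43
tool_pos: [547.7, 136.5, 206.7]
tcp_rot: [-180.0, -0.2, 5.1]
ft_force: [0.7, 0.4, -0.3]
finger_gap: 42.7
```

```bash
python3 -c "
from h import *
go(575.3,-272.1,180,1.8)"
```

```text
t 9.43 pos [547.7 136.5 206.7] rot [-179.99   -0.2     5.08] F [ 0.7  0.4 -0.3] gap 42.7
 turn rad [-0.0003 -0.0034  0.0572] shift mm now [ -8.7 409.4  26.6] after turn [ 14.8 409.2  26.7]
```

Call:
play_rows --deltas '[[[0,0.03,0],[0,-0.003,0.028],0.5],[[0,0.05,0],[0,0,0.028],0.5],[[0.002,0.055,0],[0,0,0],0.5],[[0.002,0.055,0],[0,0,0],0.5],[[0.002,0.055,0],[0,0,0],0.5],[[0.002,0.055,0],[0,0,0],0.5],[[0.002,0.04,0],[0,0,0],0.5],[[0,0.01,0],[0,0,0],0.5]]'

```text
time: 10.42
tool_pos: [569.6, -221.1, 202.0]
tcp_rot: [-179.8, 0.3, 2.0]
ft_force: [0.3, 0.1, -0.7]
finger_gap: 42.7
```

```bash
python3 -c "
from h import *
go(575.3,-272.1,150,1.8)"
```

```text
t 10.43 pos [ 569.6 -221.1  202. ] rot [-179.81    0.27    1.98] F [ 0.3  0.1 -0.7] gap 42.7
 turn rad [-0.0033  0.0047  0.0031] shift mm now [ 4.2 51.3 51.8] after turn [ 4.1 51.1 52. ]
```

Call:
play_rows --deltas '[[[0.003,0.035,0],[-0.003,0.005,0.003],0.5],[[0.001,0.012,0.02],[0,0,0],0.5],[[0,0,0.025],[0,0,0],0.5],[[0,0,0],[0,0,0],0.5],[[0,0,0],[0,0,0],0.5]]'

```text
time: 11.05
tool_pos: [573.9, -264.5, 151.5]
tcp_rot: [-179.7, 0.2, 1.9]
ft_force: [-0.5, -1.4, -1.0]
finger_gap: 42.6
```

```bash
python3 -c "
from h import *
go(575.3,-272.1,120,1.8)"
```

```text
t 11.05 pos [ 573.9 -264.5  151.5] rot [-179.67    0.25    1.9 ] F [-0.5 -1.4 -1. ] gap 42.6
 turn rad [-0.0057  0.0043  0.0017] shift mm now [ 1.2  7.8 31.4] after turn [ 1.1  7.6 31.5]
```

Call:
play_rows --deltas '[[[0.001,0.0075,0.02],[-0.005,0.004,0.002],0.5],[[0,0,0.011],[0,0,0],0.5],[[0,0,0],[0,0,0],0.5],[[0,0,0],[0,0,0],0.5]]'

```text
time: 11.55
tool_pos: [577.2, -270.3, 123.4]
tcp_rot: [180.0, -0.2, 1.9]
ft_force: [1.1, -0.5, 0.2]
finger_gap: 42.6
```

```bash
python3 -c "
from h import *
go(575.3,-272.1,60,1.8)"
```

```text
t 11.55 pos [ 577.2 -270.3  123.4] rot [179.95  -0.21   1.93] F [ 1.1 -0.5  0.2] gap 42.6
 turn rad [ 0.0008 -0.0036  0.0022] shift mm now [-2.2  1.7 63.4] after turn [-2.   1.7 63.4]
```

Call:
play_rows --deltas '[[[-0.002,0.0017,0.02],[0.001,-0.004,0.002],0.5],[[0,0,0.025],[0,0,0],0.5],[[0,0,0.014],[0,0,0],0.5],[[0,0,0],[0,0,0],0.5],[[0,0,0.002],[0,0,0],0.5],[[0,0,0],[0,0,0],0.5]]'

```text
time: 12.3
tool_pos: [576.0, -272.8, 60.9]
tcp_rot: [179.9, -0.1, 1.8]
ft_force: [0.1, 0.1, -1.0]
finger_gap: 42.9
```

```bash
python3 -c "
from h import *
go(575.3,-272.1,60,1.8)"
```

```text
t 12.3 pos [ 576.  -272.8   60.9] rot [ 1.7994e+02 -7.0000e-02  1.8000e+00] F [ 0.1  0.1 -1. ] gap 42.9
 turn rad [ 0.0011 -0.0013 -0.    ] shift mm now [-0.7 -0.7  0.8] after turn [-0.7 -0.7  0.9]
```

Well placed. Grip and lift, but only in y-clear steps.

Call:
play_rows --deltas '[[[0,0,0],[0,0,0],1],[[0,0,0],[0,0,0],1],[[0,0,0],[0,0,0],1],[[0,0,0],[0,0,0],1],[[0,0,-0.02],[0,0,0],1],[[0,0,-0.04],[0,0,0],1],[[0,0,-0.04],[0,0,0],1],[[0,0,-0.03],[0,0,0],1]]' --force 50

```text
time: 13.3
tool_pos: [574.6, -271.8, 196.2]
tcp_rot: [-180.0, 0.1, 1.8]
ft_force: [0.6, 0.5, -1.9]
finger_gap: 21.2
```

```bash
python3 -c "
from h import *
st(59.7,170)"
```

```text
rack x,y,z -6.07 -469.62 196.2
t 13.3 pos [ 574.6 -271.8  196.2] rot [-1.7996e+02  9.0000e-02  1.8000e+00] F [ 0.6  0.5 -1.9] gap 21.2
 turn rad [-0.0007  0.0015 -0.0558] shift mm now [ -22.5 -528.9   26.6] after turn [   7.  -529.3   26.2]
```

Call:
play_rows --deltas '[[[0,-0.03,0],[0,0,-0.028],1],[[0,-0.05,0],[0,0,-0.028],1],[[0.001,-0.055,0],[0,0,0],1],[[0.001,-0.055,0],[0,0,0],1],[[0.001,-0.055,0],[0,0,0],1],[[0.001,-0.055,0],[0,0,0],1],[[0.001,-0.055,0],[0,0,0],1],[[0.001,-0.055,0],[0,0,0],1]]'

```text
time: 14.3
tool_pos: [552.1, 143.4, 214.2]
tcp_rot: [179.5, -1.2, 4.7]
ft_force: [0.9, 0.0, -1.8]
finger_gap: 21.4
```

```bash
python3 -c "
from h import *
st(59.7,170)"
```

```text
rack x,y,z 7.05 -54.01 214.2
t 14.3 pos [552.1 143.4 214.2] rot [179.54  -1.24   4.68] F [ 0.9  0.  -1.8] gap 21.4
 turn rad [ 0.0081 -0.0216 -0.0057] shift mm now [  -8.4 -114.    43.1] after turn [  -6.9 -113.7   44.2]
```

Call:
play_rows --deltas '[[[-0.003,-0.05,0],[0.008,-0.02,-0.006],1],[[-0.003,-0.04,0],[0,0,0],1],[[0,-0.01,0],[0,0,0],1],[[0,0,0.01],[0,0,0],1],[[0,0,0.01],[0,0,0],1],[[0,0,0],[0,0,0],1]]'

```text
time: 15.05
tool_pos: [537.4, 247.5, 198.9]
tcp_rot: [-179.9, -0.4, 5.2]
ft_force: [0.7, -0.6, -2.2]
finger_gap: 21.8
```

```bash
python3 -c "
from h import *
st(59.7,140)"
```

```text
rack x,y,z 1.22 51.02 198.9
t 15.05 pos [537.4 247.5 198.9] rot [-179.94   -0.42    5.23] F [ 0.7 -0.6 -2.2] gap 21.8
 turn rad [-0.0011 -0.0074  0.0041] shift mm now [-1.6 -8.6 58.9] after turn [-1.2 -8.7 58.9]
```

Call:
play_rows --deltas '[[[-0.001,-0.0087,0.02],[-0.001,-0.007,0.004],1],[[0,0,0.025],[0,0,0],1],[[0,0,0.008],[0,0,0],1],[[0,0,0],[0,0,0],1],[[0,0,0],[0,0,0],1]]'

```text
time: 15.68
tool_pos: [535.7, 255.0, 142.0]
tcp_rot: [180.0, 0.1, 4.8]
ft_force: [0.4, 0.3, -2.0]
finger_gap: 21.6
```

```bash
python3 -c "
from h import *
st(59.7,110)"
```

```text
rack x,y,z 0.17 58.64 142.0
t 15.68 pos [535.7 255.  142. ] rot [1.7998e+02 1.2000e-01 4.7600e+00] F [ 0.4  0.3 -2. ] gap 21.6
 turn rad [ 0.0003  0.0021 -0.0042] shift mm now [-0.1 -1.1 32. ] after turn [-0.2 -1.1 32. ]
```

Call:
play_rows --deltas '[[[0,-0.0011,0.015],[0,0.002,-0.004],1],[[0,0,0.014],[0,0,0],1],[[0,0,0],[0,0,0],1],[[0,0,0],[0,0,0],1]]'

```text
time: 16.18
tool_pos: [536.2, 256.5, 112.1]
tcp_rot: [-180.0, -0.1, 5.0]
ft_force: [0.7, -1.0, -1.2]
finger_gap: 21.0
```

```bash
python3 -c "
from h import *
st(59.7,98)"
```

```text
rack x,y,z 0.82 60.06 112.1
t 16.18 pos [536.2 256.5 112.1] rot [-1.7999e+02 -1.0000e-01  5.0100e+00] F [ 0.7 -1.  -1.2] gap 21.0
 turn rad [-0.0002 -0.0018  0.0001] shift mm now [-0.8  0.4 14.1] after turn [-0.8  0.4 14.1]
```

Call:
play_rows --deltas '[[[0,0.0004,0.008],[0,-0.002,0],1],[[0,0,0.005],[0,0,0],1],[[0,0,0],[0,0,0],1]]'

```text
time: 16.55
tool_pos: [536.6, 256.2, 98.7]
tcp_rot: [-180.0, -0.0, 5.0]
ft_force: [0.5, -0.2, -1.6]
finger_gap: 21.3
```

Call:
play_rows --deltas '[[[0,0,0.005],[0,0,0],1],[[0,0,0.005],[0,0,0],1]]'

```text
time: 16.8
tool_pos: [537.1, 256.4, 88.8]
tcp_rot: [-180.0, -0.1, 5.0]
ft_force: [0.9, -0.9, -1.9]
finger_gap: 21.5
```

```bash
python3 -c "
from h import *
st(59.7,64)"
```

```text
rack x,y,z 1.68 59.83 88.8
t 16.8 pos [537.1 256.4  88.8] rot [-1.7995e+02 -1.0000e-01  5.0000e+00] F [ 0.9 -0.9 -1.9] gap 21.5
 turn rad [-0.0008 -0.0017 -0.    ] shift mm now [-1.7  0.1 24.8] after turn [-1.7  0.1 24.8]
```

Call:
play_rows --deltas '[[[0,0,0.006],[0,0,0],1],[[0,0,0.006],[0,0,0],1],[[0,0,0.006],[0,0,0],1],[[0,0,0.002],[0,0,0],1],[[0,0,0],[0,0,0],1]]'

```text
time: 17.42
tool_pos: [536.5, 256.2, 66.4]
tcp_rot: [-180.0, -0.0, 5.0]
ft_force: [0.1, -0.1, -2.6]
finger_gap: 21.2
```

Call:
play_rows --deltas '[[[0,0,0.003],[0,0,0],1],[[0,0,0.001],[0,0,0],1]]'

```text
time: 17.68
tool_pos: [537.1, 256.5, 63.9]
tcp_rot: [-179.9, -0.1, 5.0]
ft_force: [-6.6, -1.3, 9.9]
finger_gap: 21.5
```

Both panels are down. Release, rise, and go behind the pusher grip.

Call:
play_rows --deltas '[[[0,0,0],[0,0,0],0.6],[[0,0,0],[0,0,0],0.6],[[0,0,0],[0,0,0],0.6],[[0,0,-0.02],[0,0,0],0.6],[[0,0,-0.04],[0,0,0],0.6],[[0,0,-0.045],[0,0,0],0.6],[[0,0,-0.02],[0,0,0],1],[[0,0,0],[0,0,0],1]]'

```text
time: 18.68
tool_pos: [538.1, 256.8, 199.3]
tcp_rot: [-179.9, -0.4, 5.0]
ft_force: [0.7, 0.1, -0.2]
finger_gap: -0.3
```

```bash
python3 -c "
from h import *
b=eyes.snapshot('scene')
cv2.imwrite('pics/s2.png',cv2.resize(b[90:220,255:390],None,fx=4.4,fy=4.4,interpolation=2)[:,:,::-1])
st(-1.7,180,-175)"
```

```text
rack x,y,z 2.39 60.07 198.2
t 18.73 pos [537.8 256.7 198.2] rot [-179.88   -0.33    5.  ] F [-0.1 -0.2  0.4] gap 0.1
 turn rad [-0.002  -0.0058 -0.    ] shift mm now [-177.6   61.5   17.1] after turn [-177.5   61.5   18.2]
```

View pics/s2.png

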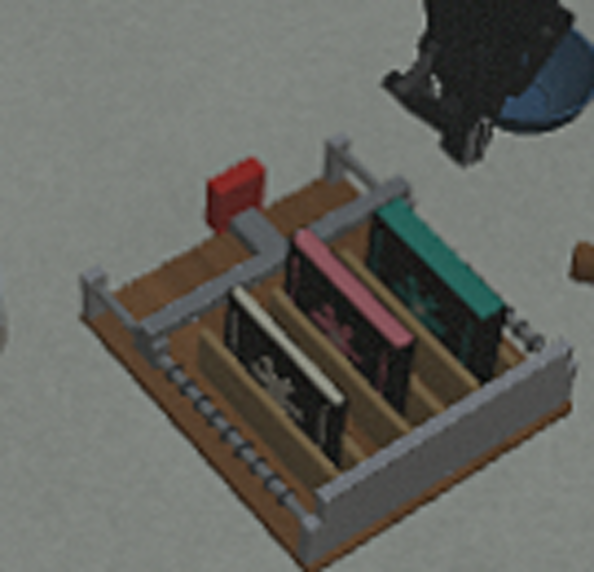

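All three panels stand upright and fully down: thin at (285,345), pink at (350,290) and teal at (440,260). The red grip is at (237,190).

Call:
play_rows --deltas '[[[-0.03,0.011,0],[-0.002,-0.006,0],1],[[-0.05,0.017,0],[0,0,0],1],[[-0.05,0.017,0],[0,0,0],1],[[-0.035,0.012,0],[0,0,0],1],[[0,0,0.01],[0,0,0],1],[[0,0,0.01],[0,0,0],1],[[0,0,0],[0,0,0],1]]'

```text
time: 19.6
tool_pos: [370.8, 182.4, 169.2]
tcp_rot: [179.8, 0.6, 5.0]
ft_force: [-0.5, 0.2, 0.4]
finger_gap: -0.1
```

```bash
python3 -c "
from h import *
st(-1.7,110,-175)"
```

```text
rack x,y,z -170.27 0.34 169.2
t 19.6 pos [370.8 182.4 169.2] rot [179.84   0.62   4.99] F [-0.5  0.2  0.4] gap -0.1
 turn rad [ 0.0027  0.0107 -0.0002] shift mm now [-4.1  1.9 59.3] after turn [-4.7  2.  59.2]
```

Call:
play_rows --deltas '[[[-0.004,0.002,0.02],[0.003,0.01,0],1],[[0,0,0.035],[0,0,0],1],[[0,0,0.03],[0,0,0],1],[[0,0,0.008],[0,0,0],1],[[0,0,0],[0,0,0],1],[[0,0,0],[0,0,0],1]]'

```text
time: 20.35
tool_pos: [370.6, 181.4, 75.3]
tcp_rot: [-180.0, 0.0, 5.0]
ft_force: [0.4, 0.3, 0.3]
finger_gap: -0.1
```

```bash
python3 -c "
from h import *
st(-1.7,68,-150)"
```

```text
rack x,y,z -170.59 -0.64 75.3
t 20.35 pos [370.6 181.4  75.3] rot [-1.7997e+02  2.0000e-02  4.9900e+00] F [0.4 0.3 0.3] gap -0.1
 turn rad [-0.0005  0.0003 -0.0002] shift mm now [20.6  1.1  7.3] after turn [20.6  1.1  7.3]
```

Call:
play_rows --deltas '[[[0.01,0.001,0.005],[0,0,0],1],[[0.008,0,0],[0,0,0],1],[[0.005,0,0],[0,0,0],1],[[0.005,0,0],[0,0,0],1]]'

```text
time: 20.85
tool_pos: [401.1, 183.5, 72.0]
tcp_rot: [-179.9, -0.1, 5.0]
ft_force: [-5.2, 1.3, 2.7]
finger_gap: 0.1
```

Call:
play_rows --deltas '[[[0.008,0,0],[0,0,0],1],[[0.008,0,0],[0,0,0],1],[[0.007,0,0],[0,0,0],1]]'

```text
time: 21.22
tool_pos: [422.2, 185.4, 72.0]
tcp_rot: [-179.9, 0.4, 5.0]
ft_force: [-11.8, -1.8, 10.2]
finger_gap: 0.2
```

```bash
python3 -c "
from h import *
st(-1.7,70,-103)"
```

```text
rack x,y,z -118.84 -1.04 72.0
t 21.23 pos [422.2 185.4  72. ] rot [-179.95    0.36    5.02] F [-11.8  -1.8  10.2] gap 0.2
 turn rad [-0.0009  0.0062  0.0003] shift mm now [15.9  0.7  1.9] after turn [15.8  0.7  2. ]
```

Call:
play_rows --deltas '[[[0.007,0,0],[0,0.004,0],1],[[0.006,0,0],[0,0,0],1]]'

```text
time: 21.48
tool_pos: [432.9, 186.4, 72.0]
tcp_rot: [-180.0, 0.5, 5.0]
ft_force: [-13.3, -1.3, 11.6]
finger_gap: 0.1
```

Call:
play_rows --deltas '[[[0.004,0,0],[0,0,0],1],[[0.003,0,0],[0,0,0],1]]'

```text
time: 21.72
tool_pos: [434.8, 186.5, 72.1]
tcp_rot: [180.0, 1.3, 5.1]
ft_force: [-27.6, -4.3, 25.1]
finger_gap: -0.1
```

Call:
play_rows --deltas '[[[0.003,0,0],[0,0,0],1],[[0.003,0,0],[0,0,0],1]]'

```text
time: 21.98
tool_pos: [434.4, 186.5, 72.2]
tcp_rot: [179.9, 2.2, 5.1]
ft_force: [-22.4, -4.2, 19.7]
finger_gap: -0.0
```

```bash
python3 -c "
from h import *
st(-1.7,70,-103)"
```

```text
rack x,y,z -106.54 -1.05 72.2
t 21.98 pos [434.4 186.5  72.2] rot [179.87   2.19   5.13] F [-22.4  -4.2  19.7] gap -0.0
 turn rad [0.0023 0.0383 0.0023] shift mm now [3.6 0.7 2. ] after turn [3.5 0.7 2.2]
```

The force rose and motion stopped, so this should be the end stop. I'll check the crossbar and panel positions in the picture.

```bash
python3 -c "
from h import *
b=eyes.snapshot('scene')
L=[(rk(-32,-105,64),rk(-32,100,64),(0,255,255)),(rk(80,-100,75),rk(80,100,75),(0,255,0))]
over(b,(268,95,390,220),4.7,L,'ov2')
s=r.sense();print(s['time'],s['ft_force'])"
```

```text
22.025 [-23.59027268  -2.92065766  21.30456681]
```

View pics/ov2.png

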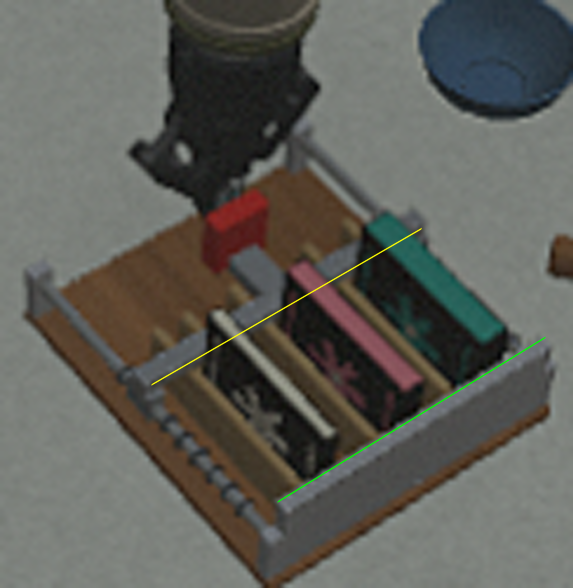

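The crossbar is at the predicted end line and all three panels are near the fence. I'll press a little harder to confirm the stop, and hold.

Call:
play_rows --deltas '[[[0.004,0,0],[0,0.02,0],1],[[0.005,0,0],[0,0.01,0],1],[[0.005,0,0],[0,0,0],1],[[0.004,0,0],[0,0,0],1],[[0.004,0,0],[0,0,0],1],[[0.004,0,0],[0,0,0],1],[[0.004,0,0],[0,0,0],1],[[0.004,0,0],[0,0,0],1]]'

```text
time: 23.02
tool_pos: [433.4, 186.3, 71.6]
tcp_rot: [179.4, 5.2, 5.4]
ft_force: [-29.7, -4.3, 26.6]
finger_gap: 0.4
```

```bash
python3 -c "
from h import *
b=eyes.snapshot('scene')
for n,f in (('at rest','scene0'),):
  pass
def bar(im):
  xs=np.arange(-100,-10,1.0); out=[]
  for y in (-85,-80,-40,-32):
    uv=proj('scene',[rk(x,y,64) for x in xs]).astype(np.float32)[None]
    g=cv2.remap(im,uv[...,0],uv[...,1],1).astype(float)[0]; out.append((g[:,0]-g[:,2]))  # r-b: wood>0, grey~0
  return xs,np.mean(out,0)
for im in (cv2.imread('pics/scene0.png')[:,:,::-1],b):
  xs,p=bar(np.ascontiguousarray(im)); k=p<.5*np.percentile(p,80); print(xs[k])
st(-1.7,70,-103)"
```

```text
[-92. -91. -90. -89. -88. -87. -86. -85. -84. -83. -82. -81. -80. -79.
 -78. -77. -76. -75. -74. -73.]
[-48. -47. -46. -45. -44. -43. -42. -41. -40. -39. -38. -37. -36. -35.
 -34. -33. -32. -31. -30. -29. -28. -27. -26. -25.]
rack x,y,z -107.53 -1.15 71.7
t 23.07 pos [433.5 186.3  71.7] rot [179.44   5.26   5.4 ] F [-29.6  -5.5  27.3] gap 0.2
 turn rad [0.01   0.0917 0.0074] shift mm now [4.7 0.6 1.2] after turn [4.5 0.6 1.7]
```

The bar moved about 44–45 mm (rear edge −92 → −48), so it is at the stop, and it was held there for over 1 s. Now I'll ease back.

Call:
play_rows --deltas '[[[-0.004,0,0],[0,0.03,0],1],[[-0.008,0,0],[0,0.03,0],1],[[-0.01,0,0],[0,0.02,0],1],[[-0.01,0,0],[0,0,0],1],[[-0.01,0,0],[0,0,0],1],[[-0.01,0,0],[0,0,0],1],[[-0.01,0,0],[0,0,0],1],[[-0.01,0,0],[0,0,0],1]]'

```text
time: 24.08
tool_pos: [357.0, 179.0, 72.9]
tcp_rot: [179.4, 0.9, 5.4]
ft_force: [0.0, 0.4, -0.3]
finger_gap: -0.0
```

```bash
python3 -c "
from h import *
st(-1.7,70,-175)"
```

```text
rack x,y,z -184.31 -1.85 72.9
t 24.07 pos [357.  179.   72.9] rot [179.43   0.94   5.44] F [ 0.   0.4 -0.3] gap -0.0
 turn rad [0.0101 0.0164 0.0078] shift mm now [ 9.4 -0.1  2.7] after turn [ 9.3 -0.1  2.9]
```

Clear of the grip. I'll rise well away and do the final check.

Call:
play_rows --deltas '[[[0,0,-0.02],[0.01,0.016,0],1],[[0,0,-0.04],[0,0,0],1],[[0,0,-0.05],[0,0,0],1],[[0,0,-0.05],[0,0,0],1],[[0,0,-0.02],[0,0,0],1],[[0,0,0],[0,0,0],1]]'

```text
time: 24.82
tool_pos: [354.3, 178.7, 258.3]
tcp_rot: [-180.0, -0.1, 5.5]
ft_force: [0.6, 0.4, -0.5]
finger_gap: -0.0
```

```bash
python3 -c "
from h import *
b=eyes.snapshot('scene')
L=[(rk(-77,-105,64),rk(-77,100,64),(0,255,255)),(rk(80,-100,75),rk(80,100,75),(0,255,0))]
over(b,(268,95,390,220),4.7,L,'ov3')
B=cv2.imread('pics/ov3.png'); B2=cv2.resize(b[:,:,::-1],None,fx=.4,fy=.4,interpolation=3)
c=np.zeros((588,800,3),np.uint8); c[:B.shape[0],:B.shape[1]]=B[:588]; c[:B2.shape[0],574:574+B2.shape[1]]=B2[:,:226]
cv2.imwrite('pics/fin.png',c)
st()"
```

```text
rack x,y,z -187.4 -2.08 257.2
t 24.88 pos [354.  178.5 257.2] rot [1.80e+02 2.00e-02 5.45e+00] F [ 0.7  0.1 -0.8] gap -0.1
 turn rad [0.0001 0.0003 0.0079] shift mm now [186.9  60.  197.2] after turn [187.3  58.5 197.2]
```

View pics/fin.png

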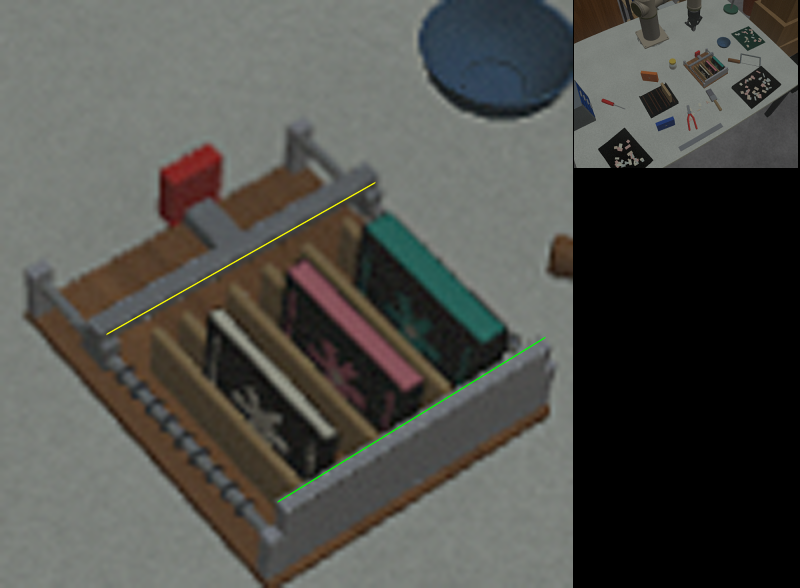

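The picture shows the pusher home, its bar on the rest line from (107,333) to (375,183). The three panels stand upright with their ends in a line parallel to the fence: (336,432), (422,380) and (507,330). The blank is still in the tray and the bystanders are in place.

```bash
python3 -c "
from h import *
r.hand_in()"
```

```text
the job is handed in; nothing more can be done
```

I put both panels in the rack, squared all three against the fence with the pusher, and handed the job in at about 25 s.

- **Panels:** the thin panel is in the narrow slot and the thick one in the wide slot. Both went in freely and touched the slot floor within about 1 mm of the predicted height.
- **Pusher:** it travelled about 44–45 mm to its end stop and was held there for over 1 s. I pressed with about 30 N along the push and about 27 N vertically, roughly 40 N in all. The tool tilted about 5° while pressing. I then eased it back until the spring had it home.
- **Last picture:** all three panels stand upright with their ends in a line parallel to the fence. The pusher bar is on its rest line, the robot is clear, and the blank and other objects look undisturbed.

**Disagreements and limits:**
- The two cameras differed by about 2 mm on the slot positions. I aimed between them, and the free entry showed that was good enough.
- I did not measure the gap between panels and fence directly. By the stated geometry it is at most about 2 mm.

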